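# Free the stylus from the clipped desk holder and lay it in the cartridge tray

## Task

Push the steel clip arm aside so that it no longer lies over the collars in the wooden desk holder, then pull the aluminium screwdriver-shaped stylus up out of its well and lay it down in the wide empty lane of the grey cartridge tray; bring one end of it down onto the tray floor before you let go, do not drop it in. Leave the clip open, leave the marker and the brush in the holder, and do not disturb the mug, the figurine or the cartridges.

Things in the scene. Friction and masses are not known exactly. Their poses are not given: they have to be found in the camera images.
- holder: Fixed brown wooden block, 70 (x) x 200 (y) x 80 (z) mm, turned up to 0.4 rad; origin: centre of its underside on the desk. Three square wells 17 mm wide, 65 mm deep (floor 15 mm above the desk) in a row at its own y = -55, 0, +55 mm, x = 0. Stylus, marker and brush stand in them in any order.
- clip (a joint): Steel bar 200 mm long, 6 wide, 100 to 106 mm above the desk, hinged at point clip_pivot. At 0 it lies along the row towards the holder's -y, at its x = -15 mm, 4 mm over the collars: nothing lifts out. Starts at 0 to 0.05; grows (to 1.2 rad) as its free end swings towards the holder's -x; all collars are free from 0.4. No spring: stiff (0.7 N at the tab), stays where left.
- clip_pivot (a point): On the clip's vertical hinge axis, at the bar's height (103 mm), at x = -15, y = +90 mm of the holder.
- clip_tab (a point): Point in the orange upright tab at the clip's free end, 195 mm from the hinge axis, 135 mm above the desk. Tab: 8 mm thick (across the bar), 24 mm wide (along it), from 100 to 154 mm above the desk; with the clip shut at the holder's x = -15, y = -105 mm. Push it from the holder's +x side.
- stylus: Aluminium screwdriver-shaped stylus, 165 mm long, about 70 g; origin at its lower end (foot), own z along it towards the handle. Steel shaft 12 mm thick up to 75 mm, round collar 40 mm across from 75 to 81 mm, plain grey handle 18 mm thick from 81 to 165 mm. Stands foot down in a well with play, leaning up to 5 degrees; its top is 180 mm above the desk.
- stylus_tip (a point): Centre of the stylus's lower (shaft) end.
- stylus_top (a point): Centre of the stylus's handle end, 165 mm from the tip.
- marker: Blue marker in another well, to be left there: same 12 mm shaft (black) and 40 mm collar as the stylus, blue handle 20 mm thick, 150 mm long in all; origin at its foot, z up.
- brush: Green cleaning brush in another well, to be left there: same shaft and collar, green handle 14 mm thick, pale brush head 12 x 20 mm, 165 mm long in all; origin at its foot, z up.
- tray: Fixed grey open tray, 215 (x) x 195 (y) x 25 (z) mm, walls and floor 5 mm; origin: centre of its underside. A divider along its x splits it: on the +y side a wide empty lane 205 x 128 mm inside, on the -y side a narrow lane with two cartridges. Its own x points to the world's +y, give or take 0.4 rad, so the wide lane is nearer the robot.
- lane (a point): Centre of the wide lane's floor (5 mm above the desk), at y = +28.5 mm of the tray; axes as the tray's: x along the lane.
- mug: Red ceramic mug turned over, loose, 80 mm across and 85 mm high, handle sticking out to its -y; origin: centre of its underside on the desk.
- figurine: White acrylic figurine, loose, base 56 mm across, arms 98 mm across along its y, 118 mm high; origin: centre of its underside.
- cartridge0: Yellow cartridge 80 x 42 x 14 mm, loose, lying in the tray's narrow lane; origin: centre of its underside.
- cartridge1: Black cartridge 80 x 42 x 14 mm, loose, lying in the tray's narrow lane; origin: centre of its underside.
There are look-alikes about, which are no part of the job. Leave any orange or yellow look-alike of the marker alone.

How it is judged:
By the outcome, as a careful person would: the job done as asked, in the order asked, and still so for the second after the job is handed in, with the robot touching nothing.
It also fails if it takes over 61 s, if anything falls off the work surface, if the arm or the gripper's body presses on something with over 40 N, if the wrist force passes 120 N, or if a joint passes its speed limit or range.

## Robot

A 6-joint arm with a two-finger parallel gripper is mounted at the origin on the work surface. World frame = base frame: x ahead of the robot, y to its left, z up, the work surface at z = 0. Lengths are in m, angles in rad, forces in N, time in s.
With the tool pointing down it reaches from about 0.25 to 0.725 m from the base axis. Payload 4 kg.
Tool frame: the origin (TCP) lies midway between the tips of the shut fingers; the grasp point (between the pads) lies 19 mm behind it (bot.grip_depth is the distance from the TCP to the grasp point, in m); z points along the fingers, y is the line along which they close (so a half turn about z gives the same grasp; the last joint's range is limited). The gripper opens to 85 mm and grips with 20 to 120 N. Pads are 22 mm wide; open, the fingers measure 114 mm over their backs; the gripper's body (76 mm by 85 mm) begins 54 mm behind the grasp point. The pads swing forward as they close: fully open they stand 13 mm farther back than shut.
Start: joints at [1.201, 0.241, 0.005, 1.335, 0, 1.571], TCP at [0.181, 0.466, 0.231] pointing down, gripper open.
Joint ranges: [-2.72, 2.72], [-1.05, 1.87], [-1.09, 1.28], [-1.99, 2.15], [-1.42, 1.44], [-3.14, 3.14]. Speed limits (rad/s): [2.79, 2.79, 3.14, 3.14, 3.14, 3.14].

## Interface

Orientations are given as a unit quaternion [x, y, z, w].
In Python, from workcell import bot gives the robot as it stands.
- The arm moves only by the shell command python3 -m creep 'ROWS'. ROWS is JSON, one flat list of numbers, 5 for each row, row after row: the shift along the world's x, y, z in m, then the turn about the world's z in rad, then the finger opening in m, from 0 to 0.0854. In form: [x, y, z, twist, claw, x, y, z, twist, claw, ...]. A call has 1 to 10 rows; each row is the pose to reach, as a shift and turn from the pose commanded when the call began; what a row does not reach only later rows make up. A row lasts 1/12 s, in which the tool goes at most 41.7 mm and 7.16 degrees, less where a joint would pass 70% of its speed; a pose out of reach is approached as far as the arm can. A call with a gripper value outside its range is refused whole. The fingers move at their own pace and stop on an object; the grip force is fixed at half the most. Time passes only in rows, so rows that repeat a pose let the fingers close. It gives the time, the measured TCP pose, the force, the opening and the grip force at its end, in the units of the state.
- bot.get_obs(): the state, without advancing time (a new reading comes with each control period).
- bot.camera(name): name is "scene" or "top" or "wrist"; returns a dict with "pixels" (420x560x3 uint8, red, green, blue), "camera_matrix" (3x3 intrinsics, pixels), "dist_coeffs" ([k1, k2, p1, p2, k3] as OpenCV has them; the pictures are not rectified), "extrinsics" (4x4, takes a point from world to camera coordinates); the wrist camera has in their place "T_tool_cam" (4x4, takes a point from camera to tool coordinates, whose origin is the TCP and whose axes are the flange's). Camera axes: x right, y down, z forward; pixel columns grow to the right and rows downward; lengths in m; the calibration is good to about 2 mm. A picture is of the moment at which its call begins: read the wrist's pose just before it. There is no depth.
- bot.job_done(): hands the job in; it is judged then, once.
Trained networks look in the newest picture that a camera, given by its name, has taken for a name from the list of things; names that differ only in an ending like _2 or _b are one class to them, and where a whole thing is asked for, a point or a joint stands for the part that bears it (a point fixed in the world has none). Each returns a list of dicts, best first, with "score" (0 to 1); they miss things now and then, are a little off and sometimes report something else, mostly with a low value. They report only what shows in the picture. A call takes as long as a camera call. They do not tell look-alikes from the thing itself.
- bot.look_for(camera, thing): "centre" ([column, row] as shares, 0 to 1, of the picture: columns of its width, rows of its height, amid what is visible of it).
- bot.place_of(camera, thing): "centre" ([column, row] as shares, 0 to 1, of the picture: columns of its width, rows of its height: a listed point, or the origin of a listed thing).
The state is a dict: "clock": time; "joint_pos": joint angles; "joint_vel": joint speeds; "tau": joint torques, N m; "eef_pos": TCP position; "tool_rot": TCP orientation; "ft_force": force on the tool from outside, world axes, zero at the start; "ft_torque": the same for the moment, N m; "grip_width": finger opening in m; "grasp_force": force on a finger pad.
Only numpy, scipy, OpenCV 4.12 (cv2) and the standard library are available. Lean on these libraries where they do the work, as an engineer would, in place of code of your own. Each camera call takes 0.05 s, during which the arm holds its last target. There are 200 camera calls.

## Working session

There is one attempt and no reset: what is moved stays moved. The work goes in short steps, Python scripts to look and compute and a shell command to move; the robot and the scene stay as the last step left them, time stands still between calls to the robot, and variables do not carry over. Pictures are saved under pics/ and viewed, at most 10 in all, crops included, and the job is handed in when it is done.

```bash
mkdir -p pics; ls
cat > h.py <<'E'
import numpy as np, cv2, json
from workcell import bot
from scipy.spatial.transform import Rotation as R
def snap(n,save=None):
    o=bot.get_obs(); c=bot.camera(n)
    if n=="wrist":
        T=np.eye(4);T[:3,:3]=R.from_quat(o["tool_rot"]).as_matrix();T[:3,3]=o["eef_pos"]
        E=np.linalg.inv(T@np.array(c["T_tool_cam"]))
    else: E=np.array(c["extrinsics"])
    c["E"]=E
    if save: cv2.imwrite("pics/"+save,np.array(c["pixels"])[:,:,::-1])
    return c
def ray(c,px):
    u=cv2.undistortPoints(np.array([[px]],float),np.array(c["camera_matrix"]),np.array(c["dist_coeffs"],float))[0,0]
    M=np.linalg.inv(c["E"]); d=M[:3,:3]@np.array([u[0],u[1],1]); return M[:3,3],d/np.linalg.norm(d)
def at_z(c,px,z):
    o,d=ray(c,px); return o+d*(z-o[2])/d[2]
def tri(rs):
    A=sum(np.eye(3)-np.outer(d,d) for o,d in rs);b=sum((np.eye(3)-np.outer(d,d))@o for o,d in rs);return np.linalg.solve(A,b)
def proj(c,P):
    E=c["E"];p,_=cv2.projectPoints(np.array(P,float).reshape(-1,3),cv2.Rodrigues(E[:3,:3])[0],E[:3,3],np.array(c["camera_matrix"]),np.array(c["dist_coeffs"],float));return p[:,0]
E
cat > a.py <<'E'
from h import *
np.set_printoptions(precision=3,suppress=True)
C={n:snap(n,f"{n}0.png") for n in("scene","top","wrist")}
print({k:np.round(v,3) for k,v in bot.get_obs().items()})
for t in "holder clip clip_pivot clip_tab stylus stylus_tip stylus_top marker brush tray lane mug figurine cartridge0 cartridge1".split():
    D={}
    for n in C:
        try:
            r=bot.place_of(n,t); D[n]=[(np.round(np.array(q["centre"])*[560,420]).astype(int).tolist(),round(q["score"],2)) for q in r[:3]]
        except Exception as e: D[n]=str(e)[:60]
    s=''
    if all(isinstance(D[n],list) and D[n] for n in("scene","top")):
        rs=[ray(C[n],np.array(bot.place_of(n,t)[0]["centre"])*[560,420]) for n in("scene","top")]
        p=tri(rs); s=p, [round(np.linalg.norm(np.cross(p-o,d))*1e3,1) for o,d in rs]
    print(t,D,s)
E
python3 a.py
```

```text
pics
{'clock': np.float64(0.15), 'joint_pos': array([ 1.201,  0.241,  0.004,  1.335, -0.   ,  1.571]), 'joint_vel': array([ 0.003, -0.002,  0.004,  0.001, -0.001, -0.   ]), 'tau': array([  0.001, -37.263,  25.264,   0.012,   0.   ,  -0.   ]), 'eef_pos': array([0.181, 0.466, 0.231]), 'tool_rot': array([ 0.184,  0.983, -0.001, -0.   ]), 'ft_force': array([-0.166, -0.307, -0.28 ]), 'ft_torque': array([-0.052,  0.009, -0.026]), 'grasp_force': np.float64(0.0), 'grip_width': np.float64(0.085)}
holder {'scene': [([337, 316], 0.78), ([199, 226], 0.67), ([180, 244], 0.51)], 'top': [([212, 183], 0.7)], 'wrist': []} (array([0.642, 0.189, 0.001]), [np.float64(2.4), np.float64(2.4)])
clip {'scene': 'it knows: brush, cartridge, clip_pivot, clip_tab, figurine, ', 'top': 'it knows: brush, cartridge, clip_pivot, clip_tab, figurine, ', 'wrist': 'it knows: brush, cartridge, clip_pivot, clip_tab, figurine, '} 
clip_pivot {'scene': [([393, 291], 0.61)], 'top': [([164, 192], 0.97)], 'wrist': []} (array([0.608, 0.277, 0.107]), [np.float64(2.2), np.float64(2.2)])
clip_tab {'scene': [([299, 245], 0.7)], 'top
[... 1095 characters left out ...]
224,  0.006]), [np.float64(7.3), np.float64(7.3)])
mug {'scene': [([342, 221], 0.77)], 'top': [([269, 286], 0.58)], 'wrist': []} (array([0.381, 0.045, 0.004]), [np.float64(2.6), np.float64(2.6)])
figurine {'scene': [([207, 282], 0.61)], 'top': [([314, 144], 0.73)], 'wrist': []} (array([ 0.737, -0.076,  0.008]), [np.float64(0.4), np.float64(0.4)])
cartridge0 {'scene': [([168, 222], 0.81)], 'top': [([370, 162], 0.91), ([407, 174], 0.8)], 'wrist': []} (array([ 0.689, -0.216,  0.075]), [np.float64(15.9), np.float64(15.9)])
cartridge1 {'scene': [([168, 222], 0.81)], 'top': [([370, 162], 0.91), ([407, 174], 0.8)], 'wrist': []} (array([ 0.689, -0.216,  0.075]), [np.float64(15.9), np.float64(15.9)])
```

Run:
```python
import cv2
a=cv2.imread("pics/top0.png")[110:310,130:440]; cv2.imwrite("pics/topc.png",cv2.resize(a,None,fx=2.5,fy=2.5,interpolation=2))
a=cv2.imread("pics/scene0.png")[180:350,150:430]; cv2.imwrite("pics/scenec.png",cv2.resize(a,None,fx=2.8,fy=2.8,interpolation=2))
```

```text
(no output)
```

View pics/topc.png

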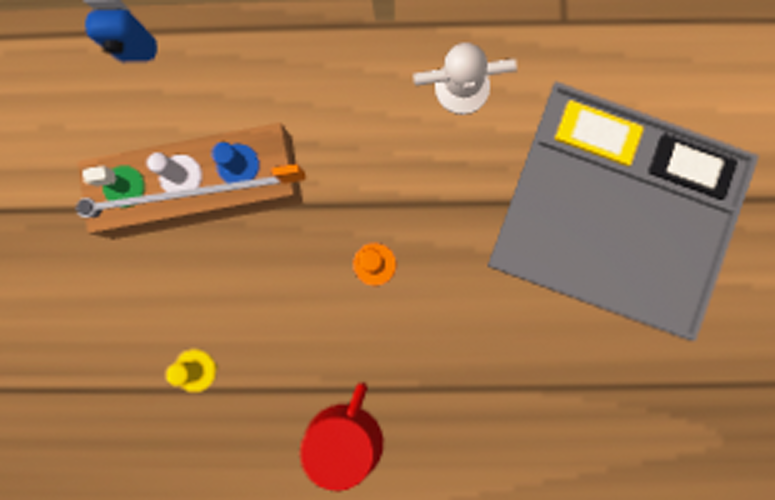

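View pics/scenec.png

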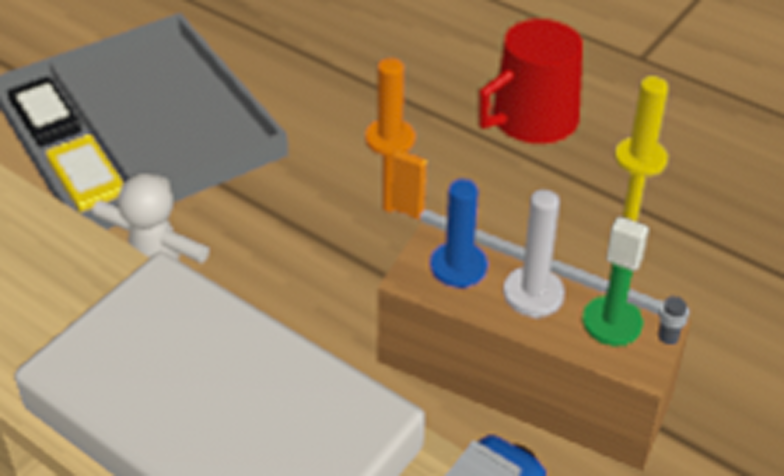

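The top view shows brush, stylus and marker from left to right, so the stylus is in the middle well at about px (193,175). The tab is at (245,179), the orange look-alike at (280,215) and the yellow one at about (205,258). Next I'll refine the geometry.

```bash
cat > b.py <<'E'
from h import *
np.set_printoptions(precision=3,suppress=True)
C={n:snap(n) for n in("scene","top")}
def cen(n,lo,hi,box):
    h=cv2.cvtColor(np.array(C[n]["pixels"]),cv2.COLOR_RGB2HSV);m=cv2.inRange(h,lo,hi);z=np.zeros_like(m);x0,y0,x1,y1=box;z[y0:y1,x0:x1]=m[y0:y1,x0:x1]
    ys,xs=np.nonzero(z);return np.array([xs.mean(),ys.mean()]),len(xs)
# tab by colour
o=((5,150,120),(20,255,255))
a,na=cen("scene",*o,(292,232,304,260)); b,nb=cen("top",*o,(236,172,254,186)); print("tab px",a,na,b,nb)
print("tab",tri([ray(C["scene"],a),ray(C["top"],b)]))
g=lambda n,p:ray(C[n],p)
print("stylus top",tri([g("scene",(344,250)),g("top",(191.5,173.5))]))
print("brush top",tri([g("scene",(374,267)),g("top",(168,180.5))]))
print("marker top",tri([g("scene",(315,246)),g("top",(218,170))]))
print("pivot",tri([g("scene",(390,289)),g("top",(164.5,193))]))
for n,p in(("yellow",(208,258)),("orange",(280,215.5))): print(n,at_z(C["top"],p,.08))
print("tray corners",[at_z(C["top"],(x/2.5+130,y/2.5+110),.025)[:2] for x,y in((556,84),(755,155),(690,338),(490,265))])
for q in bot.place_of("top","lane")[:1]: print("lane",at_z(C["top"],np.array(q["centre"])*[560,420],.005))
E
python3 b.py
```

```text
tab px [296.527 244.519] 241 [243.353 178.395] 167
tab [0.634 0.086 0.134]
stylus top [0.64  0.19  0.184]
brush top [0.628 0.245 0.167]
marker top [0.648 0.136 0.169]
pivot [0.607 0.273 0.109]
yellow [0.456 0.178 0.08 ]
orange [0.553 0.009 0.08 ]
tray corners [array([ 0.733, -0.17 ]), array([ 0.659, -0.366]), array([ 0.48 , -0.295]), array([ 0.553, -0.101])]
lane [ 0.585 -0.223  0.005]
```

```bash
python3 -m creep '[0.487,-0.391,0,0,0, 0.487,-0.391,0,0,0, 0.487,-0.391,0,0,0, 0.487,-0.391,0,0,0, 0.487,-0.391,0,0,0, 0.487,-0.391,0,0,0, 0.487,-0.391,0,0,0, 0.487,-0.391,0,0,0, 0.487,-0.391,0,0,0, 0.487,-0.391,0,0,0]'
```

```text
clock: 4.43
eef_pos: [0.507, 0.2037, 0.2315]
tool_rot: [0.184, 0.983, 0.0, 0.0]
ft_force: [0.3, 0.7, -0.7]
grip_width: 0.0003
grasp_force: 0.0
```

```bash
python3 -m creep '[0.161,-0.129,0,0,0, 0.161,-0.129,0,0,0, 0.161,-0.129,0,0,0, 0.161,-0.129,0,0,0, 0.161,-0.129,0,0,0, 0.161,-0.129,0,0,0, 0.161,-0.129,0,0,0]'
cat > c.py <<'E'
from h import *
import sys
np.set_printoptions(precision=3,suppress=True)
c=snap("wrist",sys.argv[1])
for t in sys.argv[2:]:
    for q in bot.place_of("wrist",t)[:2]: print(t,round(q["score"],2),np.array(q["centre"])*[560,420],{z:at_z(c,np.array(q["centre"])*[560,420],z)[:2] for z in(.103,.135,.18)})
E
python3 c.py w1.png clip_tab clip_pivot stylus_top
```

```text
clock: 5.02
eef_pos: [0.6676, 0.0742, 0.2288]
tool_rot: [0.186, 0.983, -0.0, -0.001]
ft_force: [0.1, 1.1, 0.6]
grip_width: 0.0002
grasp_force: 0.0
clip_tab 0.94 [275.52  165.984] {0.103: array([0.639, 0.081]), 0.135: array([0.634, 0.083]), 0.18: array([0.627, 0.087])}
clip_tab 0.56 [  9.184 265.986] {0.103: array([ 0.635, -0.196]), 0.135: array([ 0.63, -0.16]), 0.18: array([ 0.624, -0.11 ])}
clip_pivot 0.74 [496.216  36.414] {0.103: array([0.607, 0.277]), 0.135: array([0.606, 0.256]), 0.18: array([0.604, 0.227])}
stylus_top 0.98 [440.104 121.296] {0.103: array([0.654, 0.221]), 0.135: array([0.647, 0.207]), 0.18: array([0.637, 0.187])}
```

View pics/w1.png

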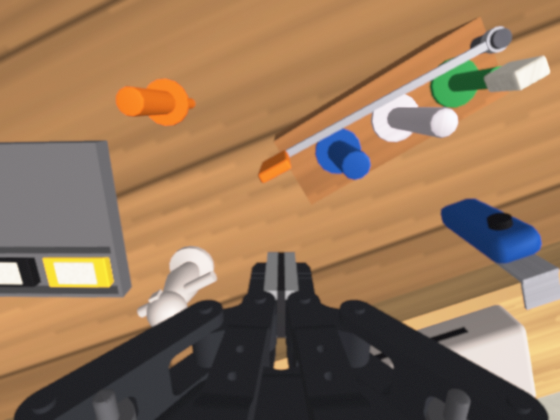

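```bash
python3 -m creep '[0,0,-0.04,0,0, 0,0,-0.08,0,0, 0,0,-0.109,0,0, 0,0,-0.109,0,0, -0.02,0.005,-0.109,0,0, -0.035,0.005,-0.109,0,0, -0.05,0.005,-0.109,0,0, -0.065,0.005,-0.109,0,0, -0.083,0.005,-0.109,0,0, -0.1,0.009,-0.109,0,0]'
```

```text
clock: 6.05
eef_pos: [0.5671, 0.0861, 0.1257]
tool_rot: [0.183, 0.983, 0.001, 0.002]
ft_force: [0.9, 1.5, 0.3]
grip_width: 0.0001
grasp_force: 0.4
```

```bash
python3 -m creep '[-0.012,0.002,0,0,0, -0.022,0.005,0,0,0, -0.031,0.008,0,0,0, -0.04,0.012,0,0,0, -0.048,0.016,0,0,0, -0.048,0.016,0,0,0, -0.035,0.01,0,0,0, 0,0,0.04,0,0, 0,0,0.08,0,0, 0,0,0.12,0,0]'
```

```text
clock: 6.88
eef_pos: [0.5667, 0.0847, 0.2353]
tool_rot: [0.184, 0.983, -0.001, -0.002]
ft_force: [1.1, 0.8, 0.3]
grip_width: -0.0001
grasp_force: 0.0
```

```bash
python3 -m creep '[0,0,0.055,-0.12,0.05, 0,0,0.055,-0.24,0.05, 0,0,0.055,-0.36,0.05, 0.02,0.03,0.055,-0.48,0.05, 0.02,0.03,0.055,-0.6,0.05, 0.02,0.03,0.055,-0.72,0.05, 0.02,0.03,0.055,-0.84,0.05, 0.02,0.03,0.055,-0.96,0.05, 0.02,0.03,0.055,-1.04,0.05, 0.02,0.03,0.055,-1.04,0.05]'
python3 c.py w2.png clip_tab clip_pivot stylus_top stylus
python3 - <<'E'
from h import *
c=snap("top","top2.png")
for t in("clip_tab","stylus_top","stylus"):
  for q in bot.place_of("top",t)[:2]: print(t,q["score"],at_z(c,np.array(q["centre"])*[560,420],{"clip_tab":.135,"stylus":.015}.get(t,.18)))
E
```

```text
clock: 7.72
eef_pos: [0.5865, 0.1155, 0.2906]
tool_rot: [0.648, 0.761, -0.0, -0.0]
ft_force: [-0.7, -0.9, -0.0]
grip_width: 0.0499
grasp_force: 0.0
clip_tab 0.55 [195.72 180.81] {0.103: array([0.497, 0.103]), 0.135: array([0.504, 0.111]), 0.18: array([0.515, 0.124])}
stylus_top 0.96 [358.904 118.818] {0.103: array([0.654, 0.193]), 0.135: array([0.646, 0.193]), 0.18: array([0.636, 0.193])}
stylus_top 0.37 [244.72  360.486] {0.103: array([ 0.578, -0.127]), 0.135: array([ 0.578, -0.096]), 0.18: array([ 0.577, -0.053])}
stylus 0.63 [329.392  18.606] {0.103: array([0.607, 0.276]), 0.135: array([0.603, 0.268]), 0.18: array([0.599, 0.257])}
stylus 0.57 [330.12 117.81] {0.103: array([0.625, 0.189]), 0.135: array([0.62 , 0.189]), 0.18: array([0.613, 0.19 ])}
clip_tab 0.61 [0.5012021  0.11384294 0.135     ]
```

View pics/w2.png

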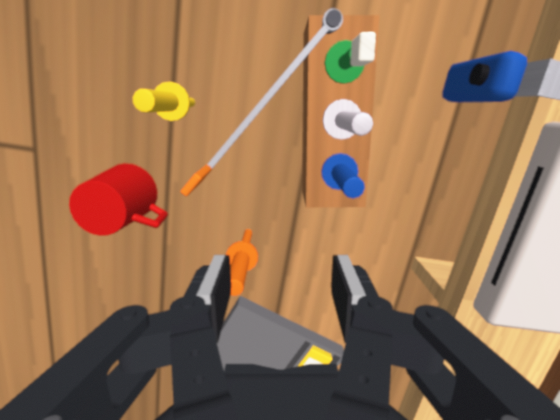

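```bash
python3 -m creep '[0.025,0.037,0,0,0.05, 0.05,0.0745,0,0,0.05, 0.05,0.0745,0,0,0.05, 0.05,0.0745,-0.035,0,0.05, 0.05,0.0745,-0.07,0,0.05, 0.05,0.0745,-0.1,0,0.05, 0.05,0.0745,-0.13,0,0.05, 0.05,0.0745,-0.155,0,0.05, 0.05,0.0745,-0.174,0,0.05, 0.05,0.0745,-0.174,0,0.05]'
python3 - <<'E'
from h import *
snap("wrist","w3.png")
E
```

```text
clock: 9.0
eef_pos: [0.633, 0.1889, 0.1112]
tool_rot: [0.648, 0.762, -0.004, -0.003]
ft_force: [-0.8, -0.9, -1.0]
grip_width: 0.0502
grasp_force: 0.0
```

View pics/w3.png

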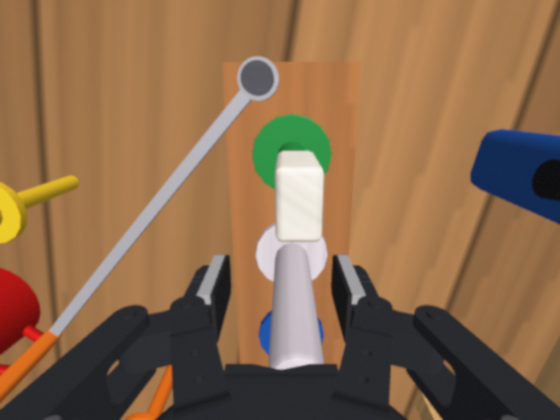

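The stylus handle (px ~295,300) is centred between the fingers, so I'll close and lift.

```bash
python3 -m creep '[0,0,0.004,0,0.05, 0,0,0.004,0,0, 0,0,0.004,0,0, 0,0,0.004,0,0, 0,0,0.004,0,0, 0,0,0.004,0,0, 0,0,0.004,0,0, 0,0,0.02,0,0, 0,0,0.04,0,0, 0,0,0.06,0,0]'
```

```text
clock: 9.88
eef_pos: [0.636, 0.1897, 0.1769]
tool_rot: [0.648, 0.762, -0.001, -0.0]
ft_force: [1.0, -0.6, -0.7]
grip_width: 0.0165
grasp_force: 58.9
```

```bash
python3 -m creep '[0,0,0.04,0,0, 0,0,0.08,0,0, 0,0,0.12,0,0, 0,0,0.125,0,0, 0,0,0.125,0,0]'; python3 c.py w4.png stylus_tip
python3 - <<'E'
from h import *
np.set_printoptions(precision=3,suppress=True)
C={n:snap(n,n+"4.png") for n in("scene","top")}
for t in("stylus_tip","stylus_top"):
  rs=[]
  for n in C:
    r=bot.place_of(n,t)[:2]; print(t,n,[(q["score"],np.array(q["centre"])*[560,420]) for q in r])
    if r: rs.append(ray(C[n],np.array(r[0]["centre"])*[560,420]))
  if len(rs)==2: print(tri(rs))
E
```

```text
clock: 10.3
eef_pos: [0.638, 0.1904, 0.3067]
tool_rot: [0.648, 0.762, 0.004, 0.002]
ft_force: [0.6, 0.1, -0.9]
grip_width: 0.0164
grasp_force: 59.2
stylus_tip scene [(0.87, array([346.976, 244.608])), (0.63, array([179.928, 245.112]))]
stylus_tip top [(0.69, array([191.912, 173.586])), (0.17, array([228.928, 179.886]))]
[0.636 0.189 0.193]
stylus_top scene [(0.3, array([343.392, 243.684]))]
stylus_top top [(0.76, array([166.88 , 156.492]))]
[0.672 0.216 0.239]
```

```bash
python3 -m creep '[-0.007,-0.038,0,-0.05,0, -0.014,-0.077,0,-0.1,0, -0.02,-0.117,0,-0.15,0, -0.027,-0.157,0,-0.2,0, -0.034,-0.197,0,-0.25,0, -0.041,-0.237,0,-0.3,0, -0.048,-0.277,0,-0.35,0, -0.055,-0.317,0,-0.4,0, -0.062,-0.357,0,-0.45,0, -0.07,-0.397,0,-0.522,0]'
```

```text
clock: 11.53
eef_pos: [0.5656, -0.2088, 0.3014]
tool_rot: [0.823, 0.568, -0.0, -0.0]
ft_force: [0.6, 0.1, -0.4]
grip_width: 0.0168
grasp_force: 59.2
```

```bash
python3 -m creep '[-0.008,-0.035,0,0,0, -0.016,-0.07,0,0,0, -0.018,-0.095,0,0,0, -0.018,-0.095,-0.03,0,0, -0.018,-0.095,-0.06,0,0, -0.018,-0.095,-0.1,0,0, -0.018,-0.095,-0.12,0,0, -0.018,-0.095,-0.12,0,0]'
python3 - <<'E'
from h import *
np.set_printoptions(precision=3,suppress=True)
C={n:snap(n,n+"5.png") for n in("scene","top")}
for t in("stylus_tip","stylus_top"):
  rs=[]
  for n in C:
    r=bot.place_of(n,t)[:2]; print(t,n,[(q["score"],np.array(q["centre"])*[560,420]) for q in r])
    if r: rs.append(ray(C[n],np.array(r[0]["centre"])*[560,420]))
  if len(rs)==2: print(tri(rs))
E
```

```text
clock: 12.2
eef_pos: [0.5445, -0.3002, 0.1748]
tool_rot: [0.823, 0.569, -0.003, -0.006]
ft_force: [-1.6, 1.2, -0.3]
grip_width: 0.0161
grasp_force: 59.2
stylus_tip scene [(0.7, array([196.  , 180.39]))]
stylus_tip top [(0.57, array([373.128, 205.086])), (0.5, array([413.616, 216.216]))]
[ 0.585 -0.214  0.132]
stylus_top scene [(0.84, array([183.008, 126.798]))]
stylus_top top [(0.54, array([434.784, 210.21 ]))]
[ 0.552 -0.302  0.232]
```

```bash
python3 -m creep '[0,0,-0.03,0,0, 0,0,-0.048,0,0, 0,0,-0.053,0,0, 0,0,-0.056,0,0, 0,0,-0.059,0,0, 0,0,-0.059,0,0]'
python3 - <<'E'
from h import *
a=snap("scene")["pixels"]
a=np.array(a)[90:290,100:360,::-1];cv2.imwrite("pics/s6.png",cv2.resize(a,None,fx=3,fy=3))
E
```

```text
clock: 13.0
eef_pos: [0.5492, -0.3025, 0.124]
tool_rot: [0.823, 0.569, 0.0, 0.001]
ft_force: [0.5, 0.6, 0.2]
grip_width: 0.0168
grasp_force: 59.2
```

View pics/s6.png

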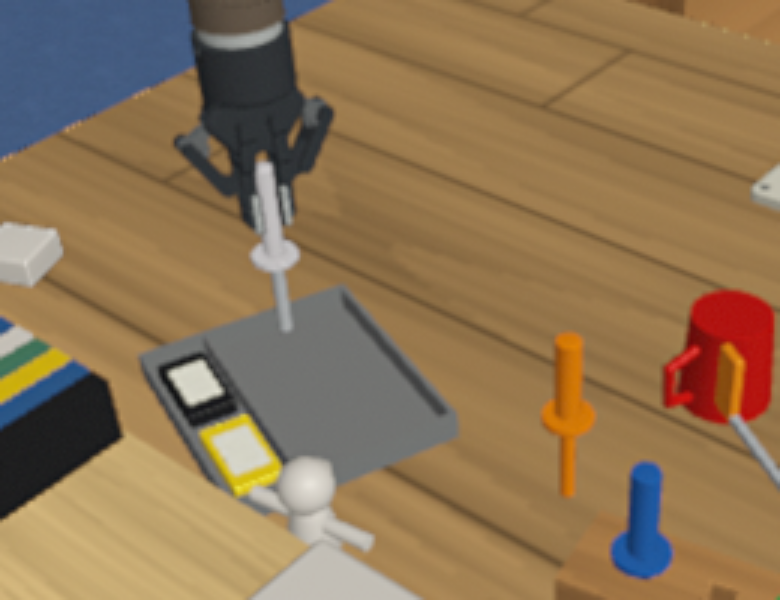

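```bash
python3 -m creep '[0,0,-0.003,0,0, 0,0,-0.006,0,0, 0,0,-0.009,0,0, 0,0,-0.009,0,0]'
python3 - <<'E'
from h import *
c=snap("scene");print(at_z(c,(195.7,199.3),.012))
E
```

```text
clock: 13.38
eef_pos: [0.5484, -0.3021, 0.1136]
tool_rot: [0.823, 0.569, 0.0, -0.0]
ft_force: [0.4, 0.3, -0.9]
grip_width: 0.0162
grasp_force: 59.3
[ 0.5450327 -0.3064901  0.012    ]
```

```bash
python3 -m creep '[0,0,-0.002,0,0, 0,0,-0.004,0,0, 0,0,-0.004,0,0, 0,0,-0.004,0,0]'
```

```text
clock: 13.77
eef_pos: [0.5491, -0.3025, 0.1134]
tool_rot: [0.823, 0.569, 0.001, 0.002]
ft_force: [-3.3, 1.9, 13.8]
grip_width: 0.0163
grasp_force: 60.9
```

```bash
python3 -m creep '[0,0,-0.002,0,0, 0,0,-0.004,0,0, 0,0,-0.004,0,0, 0,0,-0.004,0,0]'
```

```text
clock: 14.1
eef_pos: [0.5496, -0.303, 0.1132]
tool_rot: [0.823, 0.569, 0.001, 0.003]
ft_force: [-7.8, 3.9, 28.1]
grip_width: 0.0168
grasp_force: 63.7
```

```bash
python3 -m creep '[0.0028,0.0075,0,0,0, 0.0056,0.015,-0.001,0,0, 0.0085,0.0225,-0.002,0,0, 0.0117,0.031,-0.004,0,0, 0.0117,0.031,-0.004,0,0]'
python3 - <<'E'
from h import *
a=snap("scene")["pixels"]
a=np.array(a)[90:230,120:260,::-1];cv2.imwrite("pics/s7.png",cv2.resize(a,None,fx=4,fy=4))
E
```

```text
clock: 14.52
eef_pos: [0.5626, -0.2715, 0.107]
tool_rot: [0.822, 0.569, 0.001, 0.004]
ft_force: [-1.5, 1.4, 18.0]
grip_width: 0.0166
grasp_force: 62.3
```

View pics/s7.png

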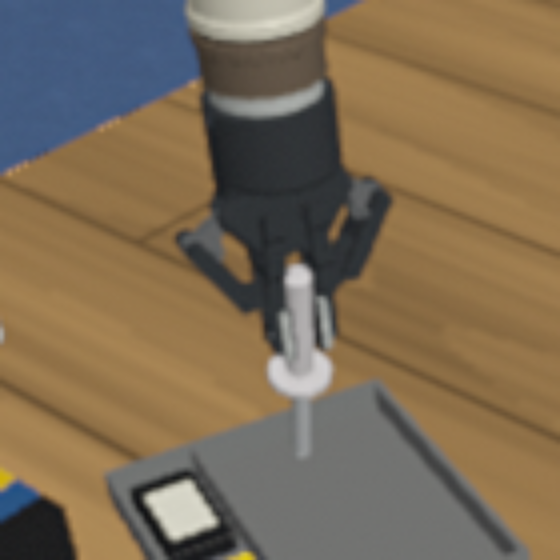

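```bash
python3 -m creep '[0.004,0.01,-0.004,0,0, 0.0075,0.02,-0.008,0,0, 0.011,0.029,-0.013,0,0, 0.014,0.037,-0.019,0,0, 0.017,0.045,-0.026,0,0, 0.02,0.053,-0.033,0,0, 0.0225,0.06,-0.042,0,0, 0.025,0.067,-0.051,0,0, 0.0275,0.073,-0.06,0,0, 0.0275,0.073,-0.06,0,0]'
python3 - <<'E'
from h import *
a=snap("scene")["pixels"]
a=np.array(a)[110:250,120:260,::-1];cv2.imwrite("pics/s8.png",cv2.resize(a,None,fx=4,fy=4))
E
```

```text
clock: 15.4
eef_pos: [0.5891, -0.1971, 0.0416]
tool_rot: [0.822, 0.57, 0.001, 0.001]
ft_force: [3.1, 0.8, 5.0]
grip_width: 0.0169
grasp_force: 58.4
```

View pics/s8.png

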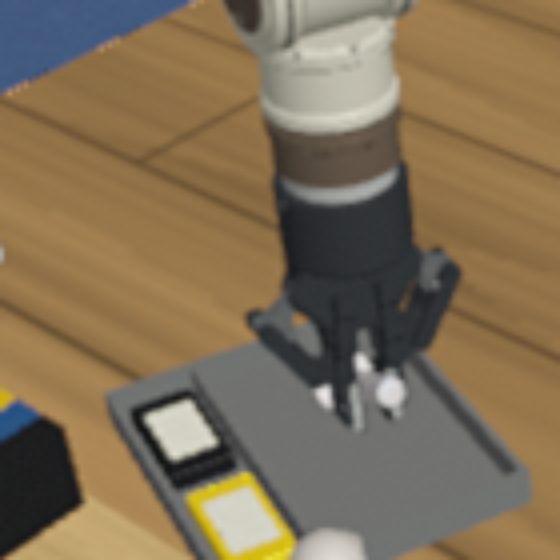

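```bash
python3 -m creep '[0.002,0.005,-0.007,0,0, 0.0035,0.009,-0.014,0,0, 0.0045,0.012,-0.02,0,0, 0.005,0.013,-0.023,0,0, 0.005,0.013,-0.023,0,0]'
```

```text
clock: 15.87
eef_pos: [0.5917, -0.1848, 0.0176]
tool_rot: [0.823, 0.569, -0.001, -0.001]
ft_force: [1.4, -0.4, 3.2]
grip_width: 0.0167
grasp_force: 58.4
```

```bash
python3 -m creep '[0,0.001,-0.003,0,0, 0,0.001,-0.005,0,0, 0,0.001,-0.005,0,0, 0,0.001,-0.005,0,0.02, 0,0.001,-0.005,0,0.024, 0,0.001,-0.005,0,0.03, 0,0.001,-0.005,0,0.035, 0,0.001,-0.005,0,0.035, 0,0.001,-0.005,0,0.035, 0,0.001,-0.005,0,0.035]'
```

```text
clock: 16.7
eef_pos: [0.5926, -0.1841, 0.0138]
tool_rot: [0.823, 0.569, -0.0, -0.0]
ft_force: [-0.5, 0.1, -0.0]
grip_width: 0.035
grasp_force: 0.0
```

```bash
python3 -m creep '[0,0,0.01,0,0.035, 0,0,0.02,0,0.035, 0,0,0.04,0,0.035, 0,0,0.08,0,0.035, 0,0,0.12,0,0.035, 0,0,0.16,0,0.035, 0,0,0.2,0,0.035, -0.03,0.02,0.2,0,0.035, -0.07,0.04,0.2,0,0.035, -0.1,0.05,0.2,0,0.035]'
python3 - <<'E'
from h import *
a=np.array(snap("top")["pixels"])[110:310,130:440,::-1];cv2.imwrite("pics/t9.png",cv2.resize(a,None,fx=2.5,fy=2.5))
E
```

```text
clock: 17.53
eef_pos: [0.4924, -0.1332, 0.2164]
tool_rot: [0.822, 0.569, 0.002, 0.001]
ft_force: [-0.6, 0.1, -0.7]
grip_width: 0.0348
grasp_force: 0.0
```

View pics/t9.png

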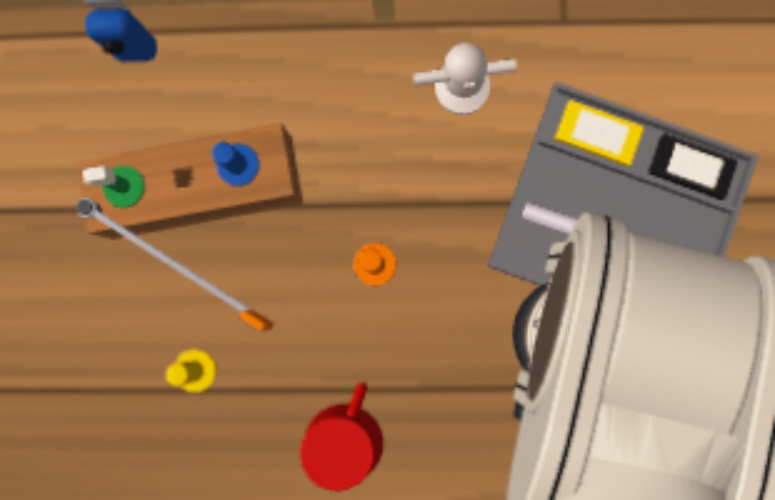

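Marker, brush and figurine are untouched, the clip is open and the handle lies in the lane (px ~525–575, 212–230). One last check of the whole stylus.

```bash
python3 -m creep '[-0.04,0.03,0,0,0.035, -0.08,0.06,0,0,0.035, -0.11,0.09,0,0,0.035, -0.13,0.13,0,0,0.035, -0.13,0.16,0,0,0.035, -0.13,0.16,0,0,0.035, -0.13,0.16,0,0,0.035]'
python3 - <<'E'
from h import *
C={n:snap(n) for n in("scene","top")}
u=np.array([.353,.936]);v=np.array([-.936,.353])
for n in C:
  for t in("stylus_tip","stylus_top"):
    for q in bot.place_of(n,t)[:2]:
      p=at_z(C[n],np.array(q["centre"])*[560,420],.016);d=p[:2]-[.58,-.223];print(n,t,round(q["score"],2),p.round(3),"u,v",(d@u).round(3),(d@v).round(3))
a=np.array(C["scene"]["pixels"])[120:260,120:320,::-1];b=np.array(C["top"]["pixels"])[130:270,310:450,::-1]
cv2.imwrite("pics/f.png",cv2.resize(np.hstack([a,b]),None,fx=2.3,fy=2.3))
E
```

```text
clock: 18.17
eef_pos: [0.3626, 0.0277, 0.2153]
tool_rot: [0.821, 0.571, 0.001, 0.001]
ft_force: [0.0, -0.1, -0.0]
grip_width: 0.035
grasp_force: 0.0
scene stylus_tip 0.75 [ 0.536 -0.304  0.016] u,v -0.091 0.012
scene stylus_top 0.79 [ 0.61  -0.137  0.016] u,v 0.091 0.002
top stylus_top 0.92 [ 0.614 -0.134  0.016] u,v 0.096 -0.001
```

View pics/f.png

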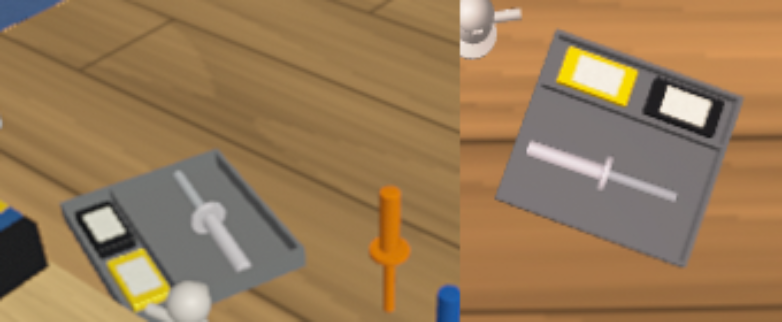

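```bash
python3 -c "from workcell import bot; print(bot.job_done())"
```

```text
the job is handed in; nothing more can be done
None
```

The job is handed in at about 18 s on the clock: the clip is open, the stylus lies in the wide lane (foot set down on the tray floor before release), and the other objects look undisturbed in the last pictures.

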